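Close up the plaque in its moulding frame

TASK

Get the plaster plaque ready for moulding: with the fingertips, push it along the board into the frame until it sits fully home against the back wall, then push the blue gate shut, and then push the red knob of the bolt sideways until the bolt is fully home in its keeper. Do it all by pushing, without lifting or tipping the plaque, and leave the other things on the bench where they are.

Things in the scene. Friction and masses are not known exactly. Their poses are not given: they have to be found in the camera images.
- frame: moulding frame fixed to the table: brown board 300 x 250 x 12 with three plywood walls (16 thick, tops 60 above the table), open towards the robot. Origin: at table height, on the centre line, at the mouth (front ends of the side walls). x: level, into the frame away from the robot; y: left; z: up. Inside: y -62 to +62, back wall's inner face x = +122. Board: x -155 to +145, y -125 to +125
- gate_hinge (a point): the gate's vertical hinge axis, at the left of the frame's mouth: frame x = -9, y = +70; the point is at the board's top, 12 above the table; its axes are the frame's
- keeper (a point): middle of the brass keeper loop that takes the bolt, on a grey latch post (30 x 24, top 60 above the table) right of the mouth: frame x = -9, y = -88, 66 above the table; loop top 73
- plaque_centre (a point): centre (half-way up) of the loose white plaster plaque, 100 x 100 x 22 with a low rosette to 33 above its underside; 0.2 to 0.4 kg. Its axes are parallel to the frame's when square. It lies on the board, partly in the mouth of the frame; fully home against the back wall its centre is at frame x = +72.
- gate (a joint): angle of the blue gate (rad): 0 = shut across the mouth; grows as it swings out towards the robot (1.57 = straight out along frame -x, at the frame's left; 2.0 = stop). From above it turns anticlockwise to shut. Stays where left (friction about 0.08 N m, no spring). Gate 140 long, 16 thick, hinge axis in its mid-plane, 14 to 60 above the table; free end 143 from the axis
- gate_face (a point): point on the gate's outer face (the face towards the robot when shut), 115 from the hinge axis, 37 above the table; its -x axis points out of that face, its -y axis along the gate to the free end
- bolt (a joint): travel of the slide bolt on the gate's top edge (m): 0 = drawn back, 0.040 = fully home (stop), its rod through the keeper loop. It moves along the gate away from the hinge (frame -y when the gate is shut), friction about 1.5 N, and stays where left. Steel rod 8 dia above the gate's top, in two brass staples reaching 72 above the table, 30 and 122 from the hinge axis
- bolt_knob (a point): on the axis of the bolt's upright red knob, 12 dia, in the gate's mid-plane; the point is 84 above the table, the knob's top 92.5; 70 from the hinge axis when the bolt is drawn back
- tub: white plastic plaster tub with lid, 86 dia x 81 high; loose bystander, to be left alone; origin at its underside's centre
- mixing_bowl: black rubber mixing bowl, 100 dia x 55 high; loose bystander, to be left alone; origin at its underside's centre
- spatula: spatula with orange handle, 200 long, lying on the table; loose bystander, to be left alone; origin at its underside's centre (lies along its x)
- baluster: small white plaster baluster on a 50 square foot, 68 high; loose bystander, to be left alone; origin at its underside's centre
- release: black bottle with red cap, 52 dia x 120 high; loose bystander, to be left alone; origin at its underside's centre
- brush: brush with wooden handle, 180 long, lying on the table; loose bystander, to be left alone; origin at its underside's centre (lies along its x)
Things that resemble listed ones, but are neither listed nor needed, are in the scene too. Leave any brown or orange look-alike of the part that bears plaque_centre alone.

How it is judged (in metres and radians):
On the way, in this order (a step that is already met when the one before it is completed fails the run):
1. the plaque is home against the back wall while the gate is still open (x of plaque_centre in the frame of frame above 0.064 m and y of plaque_centre in the frame of frame between -0.03 and 0.03 m and z of plaque_centre in the frame of frame below 0.03 m and angle between the x axis of plaque_centre and the x axis of frame, either way round below 0.12 rad and value of joint gate above 0.3 rad), for 0.2 s.
2. the gate is shut on the plaque (x of plaque_centre in the frame of frame above 0.064 m and y of plaque_centre in the frame of frame between -0.03 and 0.03 m and z of plaque_centre in the frame of frame below 0.03 m and angle between the x axis of plaque_centre and the x axis of frame, either way round below 0.12 rad and value of joint gate below 0.05 rad), for 0.2 s.
3. the bolt is home with the gate shut (all of step 2 and value of joint bolt above 0.034 m), for 0.2 s.
At the end, for the whole second after the job is handed in: The plaque lies flat in the frame within 8 mm of the back wall and square to 0.12 rad, the gate is within 0.05 rad of shut, and the bolt is at least 34 mm along its 40 mm travel; all at rest (all of step 3 and linear speed of plaque below 0.02 m/s and velocity of joint gate between -0.05 and 0.05 rad/s); the robot touches nothing.
It fails at once if the plaque is lifted off the board or tipped (height (world z) of plaque_centre above 0.036 m or angle between plaque_centre's own z axis and vertical above 0.2 rad).
It fails at once if a bystander is moved by more than 25 mm, lifted or knocked over (distance of any of tub, mixing_bowl, spatula, baluster, release, brush from where it was at the start of the episode above 0.025 m or angle between any of tub, mixing_bowl, baluster, release's own z axis and vertical above 0.4 rad).
It also fails if it takes over 64 s, if anything falls off the work surface, if the arm or the gripper's body presses on something with over 40 N, if the wrist force passes 120 N, or if a joint passes its speed limit or range.

ROBOT

A 7-joint arm with a two-finger parallel gripper is mounted at the origin on the work surface. World frame = base frame: x ahead of the robot, y to its left, z up, the work surface at z = 0. Lengths are in mm, angles in rad, forces in N, time in s.
With the tool pointing down it reaches from about 425 to 800 mm from the base axis. Payload 8.3 kg.
Tool frame: the origin (TCP) lies midway between the tips of the shut fingers; the grasp point (between the pads) lies 19 mm behind it (arm.grip_depth is the distance from the TCP to the grasp point, in mm); z points along the fingers, y is the line along which they close (so a half turn about z gives the same grasp; the last joint's range is limited). The gripper opens to 85 mm and grips with 20 to 120 N. Pads are 22 mm wide; open, the fingers measure 114 mm over their backs; the gripper's body (76 mm by 85 mm) begins 54 mm behind the grasp point. The pads swing forward as they close: fully open they stand 13 mm farther back than shut.
Start: joints at [1.097, 0.383, 0.016, 1.37, -0.006, 1.388, -0.046], TCP at [249.623, -572.967, 231.279] pointing down, gripper open.
Joint ranges: [-2.95, 2.95], [-0.25, 2.06], [-1.52, 1.56], [0.18, 2.33], [-1.44, 4.58], [0.02, 2.06], [-3.01, 3.01]. Speed limits (rad/s): [2.39, 2.39, 3.01, 3.01, 3.14, 3.14, 3.14].

INTERFACE

Orientations are given as a unit quaternion [w, x, y, z].
In Python, from station import arm gives the robot as it stands.
- The arm moves only by the shell command python3 -m crank 'ROWS' [FORCE]. ROWS is a JSON object of lists of equal length, an entry for each row: "turn": the turn, a rotation vector about the tool's x, y, z normalised to -1 to 1, where 1 is 0.15 rad, a list of three; "offset": the shift along the tool's x, y, z normalised to -1 to 1, where 1 is 0.05 m, a list of three; "fingers": the opening, from 0 (shut) to 1 (fully open). In form: {"turn": [[rx, ry, rz], ...], "offset": [[dx, dy, dz], ...], "fingers": [fingers, ...]}. A call has 1 to 12 rows; each row shifts and turns the commanded pose from where the row before left it, along the tool's axes as they then stand; what a row does not reach is not made up. A row lasts 1/8 s, in which the tool goes at most 62.5 mm and 10.7 degrees, less where a joint would pass 70% of its speed; a pose out of reach is approached as far as the arm can. A call with a number of a shift or a turn outside -1 to 1 is refused whole. A call with a gripper value outside its range is refused whole. The fingers move at their own pace and stop on an object; FORCE is the grip in N (left out, the last holds). Time passes only in rows, so rows that do not move let the fingers close. It gives the time, the measured TCP pose, the force, the opening and the grip force at its end, in the units of the state.
- arm.get_obs(): the state, without advancing time (a new reading comes with each control period).
- arm.camera(name): name is "scene" or "top" or "wrist"; returns the picture (400x640x3 uint8, red, green, blue); there is no depth.
- arm.camera_params(name): a dict with "fx", "fy", "cx", "cy" (pixels), "dist_coeffs" ([k1, k2, p1, p2, k3] as OpenCV has them; the pictures are not rectified), "R" (3x3) and "t" (3): a world point X has camera coordinates R X + t; the wrist camera has in their place "T_tool_cam" (4x4, takes a point from camera to tool coordinates, whose origin is the TCP and whose axes are the flange's). Camera axes: x right, y down, z forward; pixel columns grow to the right and rows downward; lengths in mm; the calibration is good to about 2 mm. A picture is of the moment at which its call begins: read the wrist's pose just before it. camera_params takes no time and is no camera call.
- arm.hand_in(): hands the job in; it is judged then, once.
Trained networks look in the newest picture that a camera, given by its name, has taken for a name from the list of things; names that differ only in an ending like _2 or _b are one class to them, and where a whole thing is asked for, a point or a joint stands for the part that bears it (a point fixed in the world has none). Each returns a list of dicts, best first, with "conf" (0 to 1); they miss things now and then, are a little off and sometimes report something else, mostly with a low value. They report only what shows in the picture. A call takes as long as a camera call. They do not tell look-alikes from the thing itself.
- arm.spot_in(camera, thing): "box" ([centre column, centre row, width, height] in pixels, round what is visible of it).
- arm.tip_of(camera, thing): "uv" ([column, row] in pixels: a listed point, or the origin of a listed thing).
The state is a dict: "time": time; "joint_pos": joint angles; "qd": joint speeds; "tau": joint torques, N m; "eef_pos": TCP position; "eef_rot": TCP orientation; "wrist_force": force on the tool from outside, world axes, zero at the start; "ft_torque": the same for the moment, N m; "width": opening from 0.0 (shut) to 1.0 (fully open); "grip_force": force on a finger pad.
Only numpy, scipy, OpenCV 4.12 (cv2) and the standard library are available. Lean on these libraries where they do the work, as an engineer would, in place of code of your own. Each camera call takes 0.05 s, during which the arm holds its last target. There are 200 camera calls.

## Working session

There is one attempt and no reset: what is moved stays moved. The work goes in short steps, Python scripts to look and compute and a shell command to move; the robot and the scene stay as the last step left them, time stands still between calls to the robot, and variables do not carry over. Pictures are saved under pics/ and viewed, at most 10 in all, crops included, and the job is handed in when it is done.

```bash
mkdir -p pics; cat > h.py <<'E'
import numpy as np, cv2
from station import arm
from scipy.spatial.transform import Rotation as Rn
def ray(cam,uv):
    p=arm.camera_params(cam);K=np.array([[p['fx'],0,p['cx']],[0,p['fy'],p['cy']],[0,0,1.]])
    n=cv2.undistortPoints(np.array([[uv]],float),K,np.array(p['dist_coeffs'],float))[0,0]
    d=np.array([n[0],n[1],1.])
    if 'R' in p:
        R=np.array(p['R']);t=np.array(p['t']).ravel();return -R.T@t,R.T@d
    o=arm.get_obs();w,x,y,z=o['eef_rot'];Rt=Rn.from_quat([x,y,z,w]).as_matrix();T=np.array(p['T_tool_cam'])
    return Rt@T[:3,3]+np.array(o['eef_pos']),Rt@T[:3,:3]@d
def atz(cam,uv,z):
    o,d=ray(cam,uv);return (o+d*(z-o[2])/d[2]).round(1)
def save(cam,name):
    im=arm.camera(cam);cv2.imwrite('pics/'+name,im[:,:,::-1]);return im
E
python3 - <<'E'
from h import *
a=save('scene','s1.png');b=save('top','t1.png')
for c in ('top','scene'):
  for n,z in dict(frame=0,gate_hinge=12,keeper=66,plaque_centre=23,gate_face=37,bolt_knob=84,tub=0,mixing_bowl=0,spatula=0,baluster=0,release=0,brush=0).items():
    print(c,n,[(np.round(r['uv']).tolist(),round(r['conf'],2),atz(c,r['uv'],z)[:2].tolist()) for r in arm.tip_of(c,n)[:3]])
print(arm.get_obs())
E
```

```text
top frame []
top gate_hinge [([308.0, 193.0], 0.67, [600.9, 54.8])]
top keeper [([365.0, 205.0], 0.67, [565.7, -88.9])]
top plaque_centre [([419.0, 300.0], 0.94, [321.5, -233.1]), ([336.0, 203.0], 0.9, [573.8, -16.8]), ([248.0, 307.0], 0.7, [304.6, 210.2])]
top gate_face [([288.0, 239.0], 0.75, [479.9, 104.1]), ([334.0, 202.0], 0.17, [574.7, -13.8])]
top bolt_knob [([299.0, 223.0], 0.42, [519.7, 76.0])]
top tub [([408.0, 222.0], 0.74, [525.0, -210.2]), ([462.0, 240.0], 0.73, [477.4, -352.1])]
top mixing_bowl [([410.0, 174.0], 0.89, [651.9, -217.9])]
top spatula [([464.0, 238.0], 0.69, [482.7, -358.6])]
top baluster [([265.0, 172.0], 0.65, [658.9, 171.0])]
top release [([250.0, 130.0], 0.93, [772.7, 211.8])]
top brush [([201.0, 173.0], 0.89, [655.3, 342.9])]
scene frame [([291.0, 221.0], 0.72, [586.4, -3.9])]
scene gate_hinge [([306.0, 229.0], 0.79, [585.5, 57.8])]
scene keeper [([281.0, 181.0], 0.73, [559.5, -89.0])]
scene plaque_centre [([433.0, 223.0], 0.86, [333.9, 226.3]), ([438.0, 272.0], 0.73, [459.8, 358.4]), ([321.0, 156.0], 0.72, [341.7, -208.2])]
scene gate_face [([354.0, 2
[... 507 characters left out ...]
.3, 'joint_pos': array([ 1.0971338 ,  0.38339646,  0.0163907 ,  1.37007808, -0.0063064 ,
        1.38820982, -0.04653036]), 'qd': array([-0.00015269, -0.00015049, -0.00081167,  0.00020535,  0.00093921,
        0.00081097,  0.00089219]), 'tau': array([-5.24139996e-04, -6.27334428e+01,  8.42690058e-01, -3.72080255e+01,
        1.65448623e-02,  2.74458434e-03,  1.29802775e-04]), 'eef_pos': array([ 249.61355043, -572.97777017,  231.29143348]), 'eef_rot': array([-2.89386547e-05,  9.78980916e-01,  2.03951867e-01,  2.89253544e-05]), 'wrist_force': array([ 0.25903656, -0.31244931,  0.54898617]), 'ft_torque': array([0.04119724, 0.02197755, 0.03041329]), 'grip_force': 0.0, 'width': 0.9959435340354302}
```

View pics/t1.png

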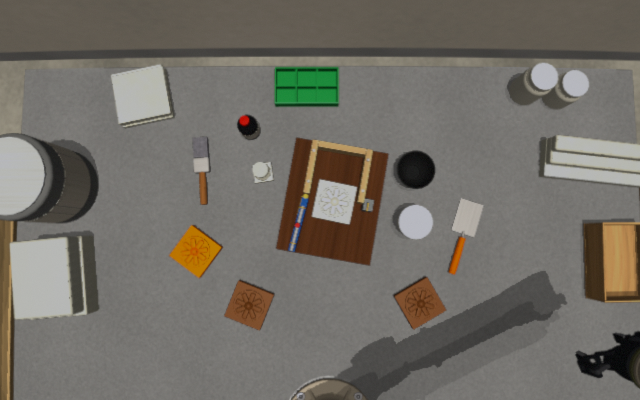

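View pics/s1.png

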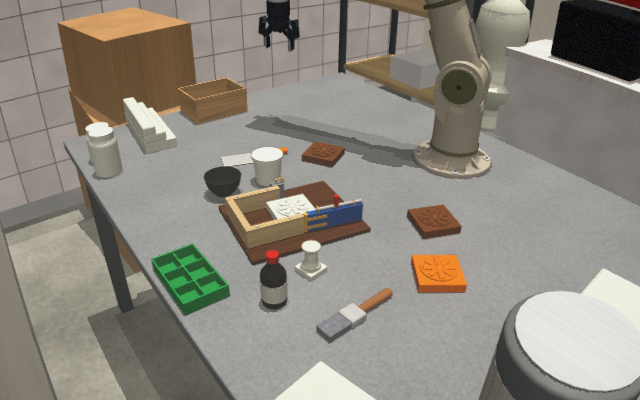

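The white plaque with rosette at top (335,203), in the frame's mouth, is the one meant. The brown ones at (419,302) and (249,304) and the orange one at (196,250) are look-alikes. I'll confirm this in an enlarged crop and fit the board outline.

```bash
python3 - <<'E'
from h import *
a=cv2.imread('pics/t1.png');cv2.imwrite('pics/t1c.png',cv2.resize(a[120:280,255:435],None,fx=4,fy=3.7,interpolation=cv2.INTER_CUBIC)[:592])
hsv=cv2.cvtColor(a,cv2.COLOR_BGR2HSV)
def poly(mask,roi,z):
    m=np.zeros(mask.shape,np.uint8);x0,y0,x1,y1=roi;m[y0:y1,x0:x1]=mask[y0:y1,x0:x1]
    c=max(cv2.findContours(cv2.morphologyEx(m,cv2.MORPH_CLOSE,np.ones((3,3))),0,1)[0],key=cv2.contourArea)[:,0,:]
    P=np.array([atz('top',q,z)[:2] for q in c],np.float32);return cv2.minAreaRect(P),cv2.boxPoints(cv2.minAreaRect(P)).round(0).tolist()
H,S,V=cv2.split(hsv)
print('board',poly(((H<20)&(S>90))|((H>170)&(S>90)),(265,130,400,275),12))
print('plaque',poly((S<40)&(V>120),(308,172,358,230),34))
print('blue',poly((H>95)&(H<130)&(S>100),(265,130,400,275),60))
E
```

```text
board (((582.093994140625, -8.8985595703125), (247.39125061035156, 301.074951171875), 80.01740264892578), [[412.0, -105.0], [709.0, -157.0], [752.0, 87.0], [455.0, 139.0]])
plaque (((576.8461303710938, -12.448829650878906), (100.225341796875, 99.4212646484375), 78.46248626708984), [[518.0, -52.0], [616.0, -71.0], [636.0, 27.0], [538.0, 47.0]])
blue (((516.6117553710938, 78.24116516113281), (15.355411529541016, 135.54794311523438), 76.09732055664062), [[449.0, 87.0], [581.0, 55.0], [584.0, 69.0], [453.0, 102.0]])
```

View pics/t1c.png

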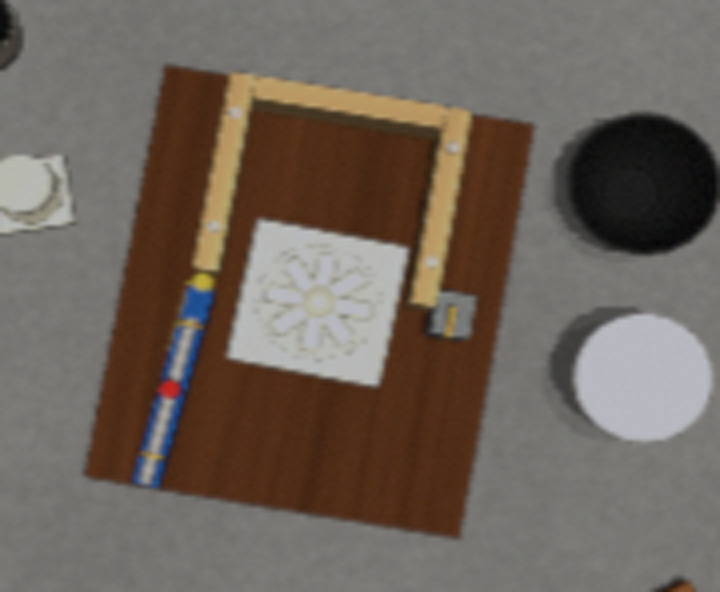

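Crop confirms: the white plaque is at full-image (335,203), the gate with its red knob lies along the left at (298,220), and the keeper post is at (367,205). Frame estimate: origin (587,-10), yaw -0.174. Plaque is at frame (-9,-4), almost square, and the gate is at about 1.63 rad. Now I move above the mouth.

```bash
cat >> h.py <<'E'
O=np.array([587,-9.8]);YAW=-0.174
def W(fx,fy):
    c,s=np.cos(YAW),np.sin(YAW);return O+np.array([c*fx-s*fy,s*fx+c*fy])
def F(p):
    c,s=np.cos(YAW),np.sin(YAW);d=np.array(p[:2])-O;return np.array([c*d[0]+s*d[1],-s*d[0]+c*d[1]]).round(1)
def plan(fx,fy,z,yaw=0.):
    """tool-axis units from present pose to frame target; yaw = tool x angle in frame"""
    o=arm.get_obs();w,x,y,zz=o['eef_rot'];R=Rn.from_quat([x,y,zz,w])
    d=R.inv().apply(np.r_[W(fx,fy),z]-o['eef_pos'])/50
    a=YAW+yaw;Rt=Rn.from_matrix(np.array([[np.cos(a),np.sin(a),0],[np.sin(a),-np.cos(a),0],[0,0,-1]]))
    print('t',o['time'],'frame',F(o['eef_pos']),'z',o['eef_pos'][2].round(1),'f',np.round(o['wrist_force'],1),'w',round(o['width'],2),'| shift units',d.round(2),'turn units',((R.inv()*Rt).as_rotvec()/0.15).round(2))
E
python3 -m crank '{"turn":[[0,0,0],[0,0,0],[0,0,0],[0,0,0],[0,0,0],[0,0,0],[0,0,0],[0,0,0],[0,0,0],[0,0,0],[0,0,0],[0,0,0]],"offset":[[0.76,-0.71,0],[0.76,-0.71,0],[0.76,-0.71,0],[0.76,-0.71,0],[0.76,-0.71,0],[0.76,-0.71,0],[0.76,-0.71,0],[0.76,-0.71,0],[0.76,-0.71,0],[0.76,-0.71,0],[0.76,-0.71,0],[0.76,-0.71,0]],"fingers":[0.6,0.6,0.6,0.6,0.6,0.6,0.6,0.6,0.6,0.6,0.6,0.6]}'
python3 -c "
from h import *
plan(-90,-4,231)"
```

```text
time: 2.8
eef_pos: [498.1, 1.2, 231.7]
eef_rot: [0.0, 0.979, 0.204, 0.0]
wrist_force: [1.5, -1.7, -0.5]
width: 0.604
grip_force: 0.0
t 2.8 frame [-89.5  -4.6] z 231.7 f [ 1.5 -1.7 -0.5] w 0.6 | shift units [-0.   -0.02  0.01] turn units [ 0.   -0.01  3.9 ]
```

```bash

python3 -m crank '{"turn":[[0,0,0.78],[0,0,0.78],[0,0,0.78],[0,0,0.78],[0,0,0.78],[0,0,0]],"offset":[[0,0,0],[0,0,0],[0,0,0],[0,0,0],[0,0,0],[0,0,0]],"fingers":[0.6,0.6,0.6,0.6,0.6,0.6]}'
python3 - <<'E'
from h import *
plan(-90,-4,231)
save('wrist','w1.png')
for n,z in dict(gate_hinge=12,keeper=66,plaque_centre=23,gate_face=37,bolt_knob=84).items():
    print(n,[(np.round(r['uv']).tolist(),round(r['conf'],2),F(atz('wrist',r['uv'],z)).tolist()) for r in arm.tip_of('wrist',n)[:3]])
E
```

```text
time: 3.55
eef_pos: [497.6, -0.3, 231.4]
eef_rot: [0.0, 0.996, -0.087, 0.0]
wrist_force: [-0.5, 0.3, -0.0]
width: 0.604
grip_force: 0.0
t 3.55 frame [-89.7  -6.1] z 231.4 f [-0.5  0.3 -0. ] w 0.6 | shift units [-0.01 -0.04  0.01] turn units [-0. -0.  0.]
gate_hinge [([243.0, 86.0], 0.72, [-12.7, 69.8])]
keeper [([414.0, 86.0], 0.82, [-12.6, -87.6])]
plaque_centre [([534.0, 278.0], 0.97, [-227.1, -262.3]), ([46.0, 252.0], 0.94, [-194.8, 314.3]), ([317.0, 89.0], 0.63, [-15.7, -4.5])]
gate_face [([230.0, 204.0], 0.85, [-129.3, 85.6]), ([221.0, 178.0], 0.6, [-101.4, 91.9])]
bolt_knob [([225.0, 177.0], 0.91, [-88.8, 75.2])]
```

View pics/w1.png

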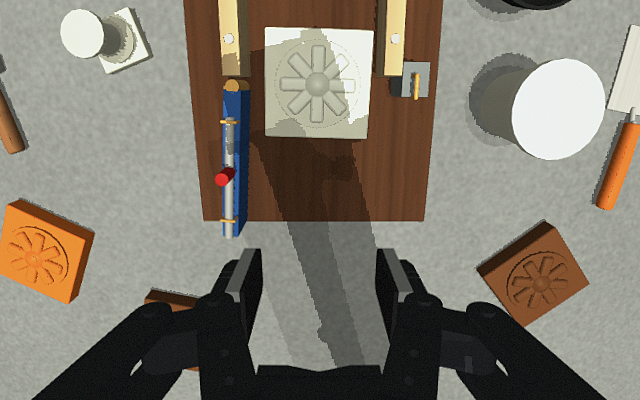

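The wrist picture agrees in y within 1 mm, and in x within about 4 mm. The plaque's near edge is at row 138, the gate is left at columns 222-245, and the way down behind the plaque is clear. I narrow the fingers and go down.

```bash

python3 -m crank '{"turn":[[0,0,0],[0,0,0],[0,0,0],[0,0,0],[0,0,0],[0,0,0],[0,0,0]],"offset":[[-0.25,-0.03,0.7],[0,0,0.9],[0,0,0.9],[0,0,0.9],[0,0,0.6],[0,0,0.28],[0,0,0]],"fingers":[0.35,0.35,0.35,0.35,0.35,0.35,0.35]}'
python3 -c "
from h import *
plan(5,-4,17)"
```

```text
time: 4.72
eef_pos: [485.2, 3.4, 17.0]
eef_rot: [-0.0, 0.996, -0.087, -0.001]
wrist_force: [-0.9, -0.0, 0.5]
width: 0.353
grip_force: 0.0
t 4.725 frame [-102.5   -4.6] z 17.0 f [-0.9 -0.   0.5] w 0.35 | shift units [ 2.15 -0.01 -0.  ] turn units [-0.    0.01  0.  ]
```

```bash

python3 -m crank '{"turn":[[0,0,0],[0,0,0],[0,0,0],[0,0,0],[0,0,0],[0,0,0],[0,0,0],[0,0,0],[0,0,0],[0,0,0],[0,0,0],[0,0,0]],"offset":[[0.2,0,0],[0.2,0,0],[0.15,0,0],[0.15,0,0],[0.15,0,0],[0.15,0,0],[0.15,0,0],[0.15,0,0],[0.15,0,0],[0.15,0,0],[0.1,0,0],[0,0,0]],"fingers":[0.35,0.35,0.35,0.35,0.35,0.35,0.35,0.35,0.35,0.35,0.35,0.35]}'
python3 - <<'E'
from h import *
plan(5,-4,17)
save('wrist','w2.png')
print([(np.round(r['uv']).tolist(),round(r['conf'],2),F(atz('wrist',r['uv'],23)).tolist()) for r in arm.tip_of('wrist','plaque_centre')[:3]])
E
```

```text
time: 6.22
eef_pos: [570.0, -11.5, 17.5]
eef_rot: [-0.0, 0.996, -0.087, 0.001]
wrist_force: [0.4, 0.1, -0.0]
width: 0.349
grip_force: 0.0
t 6.225 frame [-16.4  -4.6] z 17.5 f [ 0.4  0.1 -0. ] w 0.35 | shift units [ 0.43 -0.01  0.01] turn units [-0.   -0.01 -0.  ]
[([314.0, 134.0], 0.98, [41.2, -2.5])]
```

View pics/w2.png

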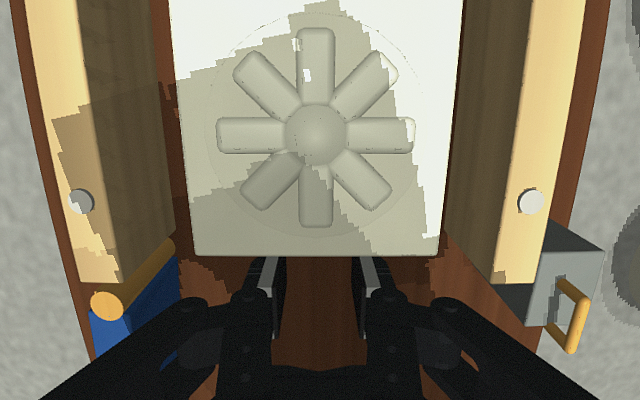

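The plaque is square, with its front edge at row 255 and about 30 mm still to go. I push on in small rows and watch the force.

```bash

python3 -m crank '{"turn":[[0,0,0],[0,0,0],[0,0,0],[0,0,0],[0,0,0],[0,0,0]],"offset":[[0.1,0,0],[0.1,0,0],[0.1,0,0],[0.1,0,0],[0.05,0,0],[0,0,0]],"fingers":[0.35,0.35,0.35,0.35,0.35,0.35]}'
python3 -m crank '{"turn":[[0,0,0],[0,0,0]],"offset":[[0.06,0,0],[0,0,0]],"fingers":[0.35,0.35]}'
python3 -m crank '{"turn":[[0,0,0],[0,0,0]],"offset":[[0.06,0,0],[0,0,0]],"fingers":[0.35,0.35]}'
python3 -c "
from h import *
plan(11,-4,17)"
```

```text
time: 7.08
eef_pos: [591.8, -15.3, 17.3]
eef_rot: [-0.0, 0.996, -0.087, 0.0]
wrist_force: [-1.3, 0.3, 1.4]
width: 0.348
grip_force: 0.8
time: 7.32
eef_pos: [594.7, -15.9, 17.3]
eef_rot: [-0.0, 0.996, -0.087, 0.0]
wrist_force: [-1.2, -0.2, 1.1]
width: 0.35
grip_force: 0.8
time: 7.58
eef_pos: [594.9, -15.9, 17.0]
eef_rot: [0.0, 0.996, -0.087, -0.002]
wrist_force: [-13.6, 1.5, 10.0]
width: 0.351
grip_force: 6.6
t 7.575 frame [ 8.9 -4.6] z 17.0 f [-13.6   1.5  10. ] w 0.35 | shift units [ 0.04 -0.01 -0.  ] turn units [0.01 0.03 0.  ]
```

Force rose to 13 N and travel stopped at the expected place, so the plaque is home. I back off and rise. Frame x gets shifted by -2 mm. Then I go to the gate's outer (left) side.

```bash
sed -i 's/O=np.array(\[587,-9.8\])/O=np.array([585,-9.5])/' h.py
python3 -m crank '{"turn":[[0,0,0],[0,0,0],[0,0,0],[0,0,0],[0,0,0],[0,0,0],[0,0,0],[0,0,0]],"offset":[[-0.2,0,0],[-0.4,0,0],[0,0,-0.9],[0,0,-0.9],[0,0,-0.8],[-0.8,-0.8,0],[-0.8,-0.9,0],[-0.5,-0.9,0]],"fingers":[0.35,0.35,0.35,0,0,0,0,0]}'
python3 - <<'E'
from h import *
plan(-120,130,37)
im=arm.camera('top')
for n,z in dict(plaque_centre=23,gate_face=37,bolt_knob=84).items():
    print(n,[(np.round(r['uv']).tolist(),round(r['conf'],2),F(atz('top',r['uv'],z)).tolist()) for r in arm.tip_of('top',n)[:4]])
p=None
for t in [1.6,1.5,1.35,1.2,1.05,.9,.75,.6,.45,.3,.2,.1,0.03,0]:
    c,s=np.cos(t),np.sin(t);q=np.array([-9,70])+110*np.array([-s,-c])+(8+11*c+15*s)*np.array([-c,s])
    print(t,q.round(),None if p is None else ((q-p)/50*[1,-1]).round(2));p=q
E
```

```text
time: 8.57
eef_pos: [485.9, 136.4, 147.8]
eef_rot: [-0.0, 0.996, -0.087, 0.001]
wrist_force: [0.8, 0.0, 0.8]
width: -0.003
grip_force: 0.0
t 8.575 frame [-122.8  126.6] z 147.8 f [0.8 0.  0.8] w -0.0 | shift units [ 0.05 -0.07  2.22] turn units [-0.   -0.02 -0.  ]
plaque_centre [([193.0, 252.0], 0.85, [-199.9, 334.5]), ([418.0, 300.0], 0.74, [-219.6, -263.3]), ([339.0, 172.0], 0.73, [72.0, -3.7]), ([247.0, 307.0], 0.57, [-313.8, 170.0])]
gate_face [([293.0, 241.0], 0.69, [-125.5, 80.6])]
bolt_knob [([298.0, 222.0], 0.63, [-78.0, 76.2])]
1.6 [-118.   96.] None
1.5 [-120.   86.] [-0.04  0.2 ]
1.35 [-122.   70.] [-0.03  0.31]
1.2 [-121.   54.] [0.02 0.32]
1.05 [-118.   38.] [0.07 0.32]
0.9 [-112.   22.] [0.12 0.32]
0.75 [-103.    7.] [0.17 0.3 ]
0.6 [-92.  -6.] [0.22 0.28]
0.45 [-79. -18.] [0.27 0.24]
0.3 [-63. -28.] [0.31 0.2 ]
0.2 [-52. -33.] [0.22 0.1 ]
0.1 [-40. -37.] [0.24 0.08]
0.03 [-32. -39.] [0.17 0.04]
0 [-28. -40.] [0.07 0.01]
```

Plaque shows at frame (72.0, -3.7), so it is home. I go down and start swinging the gate.

```bash

python3 -m crank '{"turn":[[0,0,0],[0,0,0],[0,0,0],[0,0,0],[0,0,0],[0,0,0],[0,0,0],[0,0,0],[0,0,0],[0,0,0],[0,0,0]],"offset":[[0.05,0,0.8],[0,0,0.8],[0,0,0.62],[0,0.3,0],[0,0.3,0],[-0.04,0.2,0],[-0.03,0.31,0],[0.02,0.32,0],[0.07,0.32,0],[0.12,0.32,0],[0,0,0]],"fingers":[0,0,0,0,0,0,0,0,0,0,0]}'
python3 - <<'E'
from h import *
plan(-103,7,37)
save('scene','s2.png'); arm.camera('top')
for c in ('top','scene'):
 for n,z in dict(gate_face=37,bolt_knob=84).items():
    print(n,[(np.round(r['uv']).tolist(),round(r['conf'],2),F(atz(c,r['uv'],z)).tolist()) for r in arm.tip_of(c,n)[:4]])
E
```

```text
time: 10.15
eef_pos: [478.2, 29.4, 36.4]
eef_rot: [0.0, 0.996, -0.089, -0.0]
wrist_force: [-0.4, 0.2, -1.1]
width: 0.003
grip_force: 0.0
t 10.15 frame [-111.9   19.8] z 36.4 f [-0.4  0.2 -1.1] w 0.0 | shift units [ 0.18  0.26 -0.01] turn units [ 0.01 -0.   -0.02]
gate_face []
bolt_knob []
gate_face [([328.0, 198.0], 0.63, [-103.5, 2.5]), ([269.0, 182.0], 0.38, [-0.8, -138.6])]
bolt_knob [([318.0, 189.0], 0.55, [-64.8, 19.7])]
```

```bash

python3 -m crank '{"turn":[[0,0,0],[0,0,0],[0,0,0],[0,0,0],[0,0,0],[0,0,0],[0,0,0],[0,0,0],[0,0,0]],"offset":[[0.17,0.3,0],[0.22,0.28,0],[0.27,0.24,0],[0.31,0.2,0],[0.22,0.1,0],[0.2,0.08,0],[0.12,0.04,0],[0.06,0.01,0],[0,0,0]],"fingers":[0,0,0,0,0,0,0,0,0]}'
python3 - <<'E'
from h import *
plan(-28,-40,37)
save('scene','s2.png'); arm.camera('top')
for c in ('top','scene'):
 for n,z in dict(gate_face=37,bolt_knob=84).items():
    print(n,[(np.round(r['uv']).tolist(),round(r['conf'],2),F(atz(c,r['uv'],z)).tolist()) for r in arm.tip_of(c,n)[:4]])
E
```

```text
time: 11.58
eef_pos: [544.9, -43.5, 36.3]
eef_rot: [-0.0, 0.996, -0.087, 0.0]
wrist_force: [0.3, 0.2, -0.0]
width: -0.002
grip_force: 0.0
t 11.575 frame [-33.7 -40.4] z 36.3 f [ 0.3  0.2 -0. ] w -0.0 | shift units [ 0.11 -0.01 -0.01] turn units [-0. -0.  0.]
gate_face [([333.0, 202.0], 0.33, [-9.0, -2.3])]
bolt_knob [([337.0, 205.0], 0.56, [-17.7, -13.2])]
gate_face [([293.0, 198.0], 0.94, [-25.5, -38.9]), ([304.0, 231.0], 0.31, [10.6, 102.0])]
bolt_knob [([295.0, 190.0], 0.57, [-13.6, -0.9])]
```

Nearly shut; I press on until the force rises.

```bash

python3 -m crank '{"turn":[[0,0,0],[0,0,0],[0,0,0]],"offset":[[0.06,0,0],[0.05,0,0],[0,0,0]],"fingers":[0,0,0]}'
python3 -m crank '{"turn":[[0,0,0],[0,0,0]],"offset":[[0.05,0,0],[0,0,0]],"fingers":[0,0]}'
python3 -c "
from h import *
plan(-28,-40,37)"
```

```text
time: 12.25
eef_pos: [550.2, -44.6, 36.2]
eef_rot: [-0.0, 0.996, -0.087, -0.0]
wrist_force: [-0.5, -0.0, 0.0]
width: 0.001
grip_force: 0.3
time: 12.5
eef_pos: [550.3, -44.7, 36.0]
eef_rot: [0.0, 0.996, -0.087, -0.002]
wrist_force: [-10.6, 1.1, 8.4]
width: 0.0
grip_force: 5.8
t 12.5 frame [-28.  -40.6] z 36.0 f [-10.6   1.1   8.4] w 0.0 | shift units [ 0.   -0.01 -0.02] turn units [0.01 0.03 0.  ]
```

The gate is against its stop, at the predicted position with 10 N. I back off, rise, and go to the left of the knob.

```bash

python3 -m crank '{"turn":[[0,0,0],[0,0,0],[0,0,0],[0,0,0],[0,0,0],[0,0,0],[0,0,0]],"offset":[[-0.15,0,0],[-0.25,0,0],[0,0,-0.9],[0,0,-0.9],[0.38,-0.8,0],[0.38,-0.8,0],[0,0,0]],"fingers":[0,0,0,0,0,0,0]}'
python3 - <<'E'
from h import *
plan(-9,38,81)
im=save('wrist','w3.png')
for n,z in dict(gate_hinge=12,keeper=66,plaque_centre=23,bolt_knob=84).items():
    print(n,[(np.round(r['uv']).tolist(),round(r['conf'],2),F(atz('wrist',r['uv'],z)).tolist()) for r in arm.tip_of('wrist',n)[:3]])
E
```

```text
time: 13.38
eef_pos: [584.8, 35.3, 126.5]
eef_rot: [-0.001, 0.996, -0.084, 0.001]
wrist_force: [-0.7, -0.6, -0.2]
width: -0.003
grip_force: 0.0
t 13.375 frame [-7.9 44.1] z 126.5 f [-0.7 -0.6 -0.2] w -0.0 | shift units [-0.02  0.12  0.91] turn units [-0.02 -0.01  0.04]
gate_hinge [([285.0, 193.0], 0.95, [-11.0, 65.9])]
keeper [([525.0, 218.0], 0.68, [-11.2, -93.3])]
plaque_centre [([390.0, 87.0], 0.87, [67.8, -10.4]), ([612.0, 390.0], 0.79, [-215.3, -257.7]), ([36.0, 367.0], 0.68, [-182.5, 309.9])]
bolt_knob [([404.0, 233.0], 0.82, [-13.0, -11.4])]
```

View pics/w3.png

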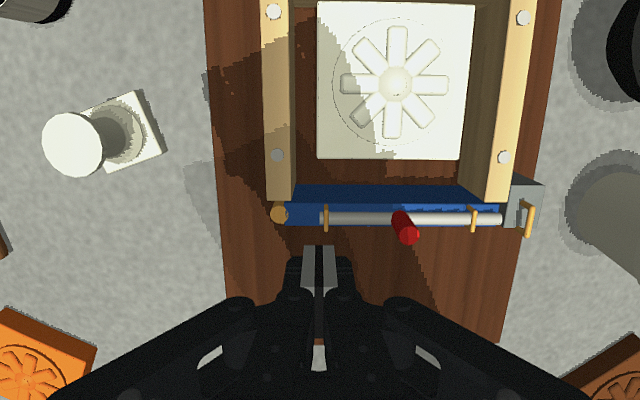

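The picture shows the gate flush across the mouth, the red knob at (405,228), the bolt still drawn back and the keeper at (527,218). I lower to z 81 on the knob's left and push sideways.

```bash

python3 -m crank '{"turn":[[0.0,0,0.04],[0,0,0],[0,0,0],[0,0,0],[0,0,0],[0,0,0],[0,0,0],[0,0,0],[0,0,0]],"offset":[[-0.03,0,0.5],[0,0,0.41],[0,0.2,0],[0,0.2,0],[0,0.2,0],[0,0.2,0],[0,0.2,0],[0,0,0],[0,0,0]],"fingers":[0,0,0,0,0,0,0,0,0]}'
python3 -c "
from h import *
plan(-9,-19,81)"
```

```text
time: 14.75
eef_pos: [573.5, -18.3, 80.7]
eef_rot: [0.0, 0.996, -0.09, -0.0]
wrist_force: [0.5, 0.0, -1.1]
width: -0.003
grip_force: 0.0
t 14.75 frame [ -9.8 -10.6] z 80.7 f [ 0.5  0.  -1.1] w -0.0 | shift units [ 0.02  0.17 -0.01] turn units [ 0.    0.   -0.04]
```

```bash

python3 -m crank '{"turn":[[0,0,0],[0,0,0],[0,0,0]],"offset":[[0,0.1,0],[0,0.06,0],[0,0,0]],"fingers":[0,0,0]}'
python3 -m crank '{"turn":[[0,0,0],[0,0,0]],"offset":[[0,0.06,0],[0,0,0]],"fingers":[0,0]}'
python3 - <<'E'
from h import *
plan(-9,-21,81)
im=save('wrist','w4.png')
for n,z in dict(keeper=66,bolt_knob=84).items():
    print(n,[(np.round(r['uv']).tolist(),round(r['conf'],2),F(atz('wrist',r['uv'],z)).tolist()) for r in arm.tip_of('wrist',n)[:3]])
E
```

```text
time: 15.12
eef_pos: [572.1, -26.3, 80.7]
eef_rot: [-0.0, 0.996, -0.09, -0.0]
wrist_force: [-0.0, 0.9, -0.5]
width: 0.001
grip_force: 0.3
time: 15.38
eef_pos: [571.7, -28.9, 80.7]
eef_rot: [-0.0, 0.996, -0.09, -0.0]
wrist_force: [0.4, 2.3, -0.5]
width: -0.002
grip_force: 1.0
t 15.375 frame [ -9.8 -21.4] z 80.7 f [ 0.4  2.3 -0.5] w -0.0 | shift units [ 0.02 -0.01 -0.01] turn units [-0.    0.   -0.04]
keeper [([450.0, 245.0], 0.86, [-10.0, -87.4]), ([5.0, 141.0], 0.64, [45.1, 129.9])]
bolt_knob [([360.0, 267.0], 0.95, [-11.5, -39.8])]
```

View pics/w4.png

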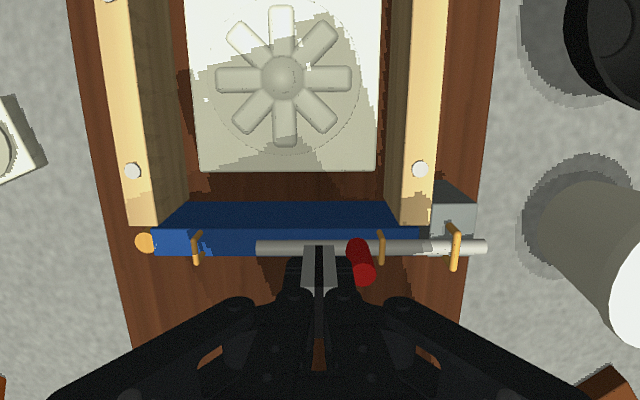

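The rod is through the keeper at (455,248). I push on until I feel the stop.

```bash

python3 -m crank '{"turn":[[0,0,0],[0,0,0]],"offset":[[0,0.05,0],[0,0,0]],"fingers":[0,0]}'
python3 -m crank '{"turn":[[0,0,0],[0,0,0]],"offset":[[0,0.05,0],[0,0,0]],"fingers":[0,0]}'
python3 -c "
from h import *
plan(-9,-21,81)"
```

```text
time: 15.78
eef_pos: [571.8, -29.5, 81.2]
eef_rot: [-0.001, 0.996, -0.089, 0.0]
wrist_force: [0.9, 7.2, 0.5]
width: -0.0
grip_force: 3.4
time: 16.02
eef_pos: [571.7, -29.9, 81.2]
eef_rot: [-0.002, 0.996, -0.088, 0.001]
wrist_force: [2.6, 11.9, -1.7]
width: 0.007
grip_force: 5.4
t 16.025 frame [ -9.6 -22.4] z 81.2 f [ 2.6 11.9 -1.7] w 0.01 | shift units [ 0.01 -0.03  0.  ] turn units [-0.03 -0.01 -0.02]
```

The bolt is against its stop (12 N, no more travel). I back off, rise clear and check.

```bash

python3 -m crank '{"turn":[[0,0,0],[0,0,0],[0,0,0],[0,0,0],[0,0,0],[-0,0,0]],"offset":[[0,-0.2,0],[0,-0.2,0],[0,0,-0.8],[0,0,-0.8],[-0.8,0,-0.5],[0,0,0]],"fingers":[0,0,0,0,0,0]}'
python3 - <<'E'
from h import *
plan(-9,-21,81)
im=save('wrist','w5.png')
for n,z in dict(gate_hinge=12,keeper=66,plaque_centre=23,gate_face=37,bolt_knob=84).items():
    print(n,[(np.round(r['uv']).tolist(),round(r['conf'],2),F(atz('wrist',r['uv'],z)).tolist()) for r in arm.tip_of('wrist',n)[:3]])
E
```

```text
time: 16.77
eef_pos: [535.0, -6.7, 188.5]
eef_rot: [0.001, 0.996, -0.09, 0.002]
wrist_force: [0.0, 0.7, 0.0]
width: 0.001
grip_force: 0.0
t 16.775 frame [-49.8  -5.9] z 188.5 f [0.  0.7 0. ] w 0.0 | shift units [0.81 0.3  2.15] turn units [ 0.   -0.03 -0.04]
gate_hinge [([236.0, 133.0], 0.61, [-13.0, 67.6]), ([364.0, 142.0], 0.3, [-22.4, -48.7])]
keeper [([425.0, 137.0], 0.94, [-9.8, -87.4])]
plaque_centre [([27.0, 299.0], 0.73, [-185.4, 311.8]), ([315.0, 35.0], 0.63, [67.4, -4.6]), ([549.0, 324.0], 0.63, [-219.0, -258.6])]
gate_face [([366.0, 143.0], 0.89, [-19.2, -46.3])]
bolt_knob [([366.0, 144.0], 0.76, [-12.6, -39.9])]
```

View pics/w5.png

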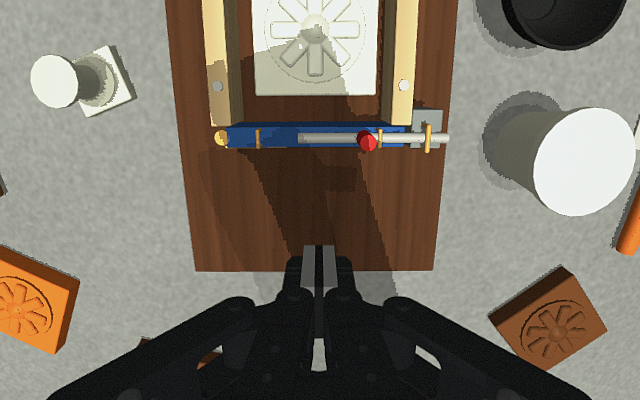

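The gate is flush, the rod is through the keeper at (428,138), the knob is at frame y -40, and the plaque is square and home. Nothing touches the robot.

```bash
python3 -c "
from station import arm
print(arm.hand_in())"
```

```text
the job is handed in; nothing more can be done
None
```

The plaque is pushed home against the back wall, the gate is shut, the bolt is fully home in its keeper, and the job is handed in; the hand-in gave no verdict back.

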